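# Post the tin of spent blades through the drop-box flap

### The job

The oblong tin on the carving board is full of spent blades: slide it along the board with your fingertips, square through the hanging flap of the green steel drop box at the board's end, and keep pushing until it tips off the sill and slides down inside. Then draw the fingers back out so that the flap swings shut. Push gently, do not grip the tin or pick it up (its lid is loose), and leave the other tools and things where they lie.

Things in the scene. Friction and masses are not known exactly. Their poses are not given: they have to be found in the camera images.
- blade_tin: The tin of spent blades: closed oblong steel tin with a lid, 60 mm (its x) by 84 mm (its y) by 24 mm high, 0.15 to 0.31 kg. Lies flat on the carving board, an 84 mm side turned to the drop box within 0.3 rad, up to 105 mm to one side of the middle of the mouth. Origin: centre of its underside; z up.
- carving_board: The carving board: fixed thick wooden board on battens, 400 mm (its x) by 340 mm (its y), flat bare top 80 mm above the bench. Origin: under its centre, at bench height; x points along the board to the drop box, which stands against the board's +x edge.
- drop_box: The drop box: fixed closed green-painted steel box with a partly clear top, 144 mm wide (its y), 239 mm deep (its x), top 146 mm above the bench (66 mm above the board). Origin: under the middle of its mouth, at bench height; its x points into the box, parallel to the board's x. Its mouth, at x = 0, faces the board.
- flap (a joint): Flap closing the mouth: steel leaf 128 mm wide, 48 mm long, 0.12 kg, hung on a rod just behind the lintel, 50 mm above the board. 0 = shut (hangs nearly upright); grows as it is pushed inwards and up, to 1.3 rad at most. No catch: a push of under 1 N opens it, and its weight swings it shut within about 1 s once nothing is under it.
- mouth (a point): Middle of the mouth's lower edge, 80 mm above the bench, level with the board's top. The mouth is 136 mm wide; the lintel's underside is 52 mm above this point and its front face 4 mm before it, so upright fingers cannot enter, fingers tilted forwards can. The sill runs in level (1 mm lower).
- sill_end (a point): Inner end of the flat sill, 32 mm inside the mouth, 79 mm above the bench. From here a polished steel slide leads down at 42 degrees to the box's floor, 10 mm above the bench: a thing whose middle is pushed past this point tips over and slides down by itself.
- whetstone: Two-layer grey sharpening stone, 40 by 90 by 20 mm, lying on the board in the row at its end away from the drop box. Origin: centre of its underside. Not to be moved.
- sanding_block: Cork sanding block, 45 by 75 by 26 mm, in the same row. Origin: centre of its underside. Not to be moved.
- wax_tin: Round flat tin, 60 mm across, 19 mm high, in the same row. Origin: centre of its underside. Not to be moved.
- wide_chisel: Steel chisel with a 20 mm blade, 135 mm long, 13 mm high, lying along the board's +y edge (its middle 150 to 155 mm from the board's centre line) beside the drop box. Origin: centre of its underside. Not to be moved.
- narrow_chisel: Steel chisel with a 10 mm blade, 120 mm long, 13 mm high, lying in the same way along the board's -y edge. Origin: centre of its underside. Not to be moved.
- mallet: Mallet with a black 60 mm by 85 mm head and a wooden handle, 260 mm long, lying on the bench to the robot's left. Origin: under the handle's middle, on the bench. Not to be moved.
- glue_jar: Glass jar with a white lid, 64 mm across, 85 mm high, standing on the bench to the left. Origin: centre of its underside. Not to be moved.
Things that resemble listed ones, but are neither listed nor needed, are in the scene too. What is shaped like the blade_tin but pink or red is not meant.

How it is judged:
On the way:
1. The tin lies in the mouth of the drop box and holds the flap pushed open (value of joint flap above 0.4 rad and x of blade_tin in the frame of drop_box between -0.015 and 0.06 m and contact force between blade_tin and drop_box above 0.02 N), for 0.05 s.
At the end, for the whole second after the job is handed in: The tin lies at rest down inside the drop box (its middle at least 85 mm behind the mouth and at least 20 mm below the board's top), the flap is shut (within 0.08 rad), and each of the other seven loose things is within 20 mm of where it was (x of blade_tin in the frame of drop_box between 0.085 and 0.235 m and y of blade_tin in the frame of drop_box between -0.068 and 0.068 m and z of blade_tin in the frame of drop_box below 0.06 m and linear speed of blade_tin below 0.02 m/s and value of joint flap below 0.08 rad and distance of each of whetstone, sanding_block, wax_tin, wide_chisel, narrow_chisel, mallet, glue_jar from where it was at the start of the episode below 0.02 m); the robot touches nothing.
It fails at once if The tin is lifted: its underside's middle rises more than 12 mm above the board (height (world z) of blade_tin above 0.092 m).
It fails at once if The tin is tipped up by more than 0.3 rad on the board, before it has reached the mouth (angle between blade_tin's own z axis and vertical above 0.3 rad and x of blade_tin in the frame of drop_box below 0 m).
It fails at once if The tin is gripped or pushed hard: the fingers press on it with more than 25 N (contact force between the fingers and blade_tin above 25 N).
It fails at once if One of the other tools or things is moved by more than 20 mm (distance of any of whetstone, sanding_block, wax_tin, wide_chisel, narrow_chisel, mallet, glue_jar from where it was at the start of the episode above 0.02 m).
It also fails if it takes over 51 s, if anything falls off the work surface, if the arm or the gripper's body presses on something with over 40 N, if the wrist force passes 120 N, or if a joint passes its speed limit or range.

### The arm

A 6-joint arm with a two-finger parallel gripper is mounted at the origin on the work surface. World frame = base frame: x ahead of the robot, y to its left, z up, the work surface at z = 0. Lengths are in m, angles in rad, forces in N, time in s.
With the tool pointing down it reaches from about 0.375 to 0.9 m from the base axis. Payload 3.1 kg.
Tool frame: the origin (TCP) lies at the centre of the arm's flange, where the gripper is bolted on; the fingertips stand robot.tip_extent ahead of it and the grasp point (between the pads) lies 164 mm ahead of it (robot.tip_extent is the distance from the TCP to the fingertips, in m); z points along the fingers, y is the line along which they close (so a half turn about z gives the same grasp; the last joint's range is limited). The gripper opens to 87 mm and grips with 3 to 60 N. Pads are 19 mm wide; open, the fingers measure 117 mm over their backs; the gripper's body (75 mm by 190 mm) begins 51 mm behind the grasp point.
Start: joints at [1.083, 0.527, 1.433, -0, 1.181, -0.178], TCP at [0.191, 0.595, 0.405] pointing down, gripper open.
Joint ranges: [-3.08, 3.08], [-0.75, 2.2], [0.22, 2.44], [-1.43, 4.57], [0, 2.65], [-2.85, 2.85]. Speed limits (rad/s): [2.79, 2.79, 3.14, 3.14, 3.14, 3.14].

### API

Orientations are given as a unit quaternion [x, y, z, w].
In Python, from rig import get_obs, camera, hand_in, cut_out, robot gives the robot as it stands.
- The arm moves only by the tool step_arm, never from a script. Its argument "rows" is a list of rows, each a list of 6 numbers: the shift along the world's x, y, z in m, then the turn, a rotation vector about the world's x, y, z in degrees. A call has 1 to 12 rows; each row shifts and turns the commanded pose from where the row before left it; what a row does not reach is not made up. A row lasts 1/8 s, in which the tool goes at most 62.5 mm and 10.7 degrees, less where a joint would pass 70% of its speed; a pose out of reach is approached as far as the arm can. A call is refused whole if a number of a shift passes 0.0625 or a number of a turn 10.7, either way. A call with a gripper value outside its range is refused whole. "jaw" is the finger opening in m, from 0 to 0.087, set as the call begins (left out, the last holds). The fingers move at their own pace and stop on an object; "squeeze" is the grip in N (left out, the last holds). Time passes only in rows, so rows that do not move let the fingers close. It gives the time, the measured TCP pose, the force, the opening and the grip force at its end, in the units of the state.
- get_obs(): the state, without advancing time (a new reading comes with each control period).
- camera(name): name is "scene" or "top"; returns a dict with "pixels" (384x512x3 uint8, blue, green, red), "depth" (384x512 float32, m along the optical axis (not along the pixel's ray), 0 where there is no reading), "fov_y" (degrees; the focal length in pixels is half the picture's height over the tangent of half this angle, whatever the lens; pixels are square), "cx", "cy" (the principal point, pixels), "extrinsics" (4x4, takes a point from camera to world coordinates). Camera axes: x right, y up, looking along -z (the intrinsics and any distortion apply to the point x, -y, -z); pixel columns grow to the right and rows downward; lengths in m; the calibration is good to about 2 mm. A picture is of the moment at which its call begins.
- hand_in(): hands the job in; it is judged then, once.
Trained networks look in the newest picture that a camera, given by its name, has taken for a name from the list of things; names that differ only in an ending like _2 or _b are one class to them, and where a whole thing is asked for, a point or a joint stands for the part that bears it (a point fixed in the world has none). Each returns a list of dicts, best first, with "confidence" (0 to 1); they miss things now and then, are a little off and sometimes report something else, mostly with a low value. They report only what shows in the picture. A call takes as long as a camera call. They do not tell look-alikes from the thing itself.
- cut_out(label, camera): "region" (384x512 bool, what is visible of it) and "extent" ([centre column, centre row, width, height] in pixels, round what is visible of it).
The state is a dict: "time": time; "q": joint angles; "joint_velocities": joint speeds; "joint_torque": joint torques, N m; "position": TCP position; "tool_rot": TCP orientation; "ft_force": force on the tool from outside, world axes, zero at the start; "moment": the same for the moment, N m; "grip_width": finger opening in m; "grip_force": force on a finger pad.
Only numpy, scipy, OpenCV 4.12 (cv2) and the standard library are available. Lean on these libraries where they do the work, as an engineer would, in place of code of your own. Each camera call takes 0.05 s, during which the arm holds its last target. There are 200 camera calls.

## Working session

There is one attempt and no reset: what is moved stays moved. The work goes in short steps, Python scripts to look and compute and a tool call to move; the robot and the scene stay as the last step left them, time stands still between calls to the robot, and variables do not carry over. Pictures are saved under pics/ and viewed, at most 10 in all, crops included, and the job is handed in when it is done.

Besides the shell and the picture viewer there is one more tool, called after "Call:" by a JSON object that holds its "fn" and its "kwargs". step_arm: Moves the arm, as the interface text tells. Its arguments: {"type":"object","properties":{"rows":{"type":"array"},"jaw":{"type":"number"},"squeeze":{"type":"number"}},"required":["rows"]}

```bash
mkdir -p pics
cat > h.py <<'E'
import numpy as np, cv2
from rig import get_obs, camera, hand_in, cut_out, robot
def world(c):
    h,w=c["depth"].shape; f=h/2/np.tan(np.radians(c["fov_y"])/2)
    u,v=np.meshgrid(np.arange(w),np.arange(h)); d=c["depth"]
    P=np.stack([(u-c["cx"])/f*d,-(v-c["cy"])/f*d,-d,np.ones_like(d)],-1)
    W=P@c["extrinsics"].T; W=W[...,:3]; W[d<=0]=np.nan
    return W
E
python3 - <<'E'
from h import *
print(robot, getattr(robot,'tip_extent',None)); o=get_obs(); print(o)
ims=[]
for n in("scene","top"):
    c=camera(n); W=world(c); print(n,[ (k,c[k]) for k in c if k not in("pixels","depth")])
    cv2.imwrite(f"pics/{n}0.png",c["pixels"])
    for l in ["blade_tin","drop_box","flap","carving_board","whetstone","sanding_block","wax_tin","wide_chisel","narrow_chisel"]:
        for r in cut_out(l,n)[:3]:
            p=W[r["region"]]; print(l,round(r["confidence"],2),np.round(r["extent"]),np.nanmedian(p,0).round(3),np.nanpercentile(p,[2,98],axis=0).round(3).tolist())
E
```

```text
<Robot object at 0x7fb272f5be00> 0.1822
{'time': 0.0, 'q': array([ 1.08247078e+00,  5.28452838e-01,  1.43388478e+00,  3.34890872e-05,
        1.18138637e+00, -1.78521045e-01]), 'joint_velocities': array([-0.00151163,  0.00015184,  0.00082094,  0.00070498,  0.00010416,
        0.00046162]), 'joint_torque': array([-1.17540923e-03, -4.40052545e+01, -1.76586431e+01,  6.31208997e-02,
        5.82629757e-02, -1.56491142e-04]), 'position': array([0.19036509, 0.5949489 , 0.40378498]), 'tool_rot': array([ 1.54289733e-01,  9.88025072e-01, -1.00190807e-03, -3.63401773e-04]), 'ft_force': array([ 0.24609175, -0.42612498,  0.0666984 ]), 'moment': array([-0.06476666, -0.00119239,  0.05427683]), 'grip_force': 0.0, 'grip_width': 0.0872036818431239}
scene [('fov_y', 51.210663207072116), ('cx', 256.3104088767619), ('cy', 192.30534962489148), ('extrinsics', array([[-0.47616522, -0.75053292,  0.45822159,  1.06963648],
       [ 0.87935366, -0.40524728,  0.25002357,  0.39978043],
       [-0.00195787,  0.52199136,  0.85294853,  1.13764176],
       [ 0.        ,  0.        ,  0.        ,  1.        ]]))
[... 2426 characters left out ...]
186 0.098] [[0.649, 0.16, 0.088], [0.703, 0.213, 0.103]]
sanding_block 0.68 [208. 212.  24.  25.] [0.454 0.21  0.105] [[0.419, 0.188, 0.085], [0.49, 0.234, 0.109]]
sanding_block 0.27 [130. 192.  30.  24.] [0.512 0.432 0.082] [[0.486, 0.411, 0.012], [0.541, 0.466, 0.087]]
wax_tin 0.73 [216. 133.  24.  29.] [0.674 0.188 0.098] [[0.649, 0.161, 0.088], [0.702, 0.213, 0.103]]
wide_chisel 0.6 [219. 130.  20.  24.] [0.674 0.186 0.098] [[0.649, 0.161, 0.092], [0.701, 0.213, 0.103]]
wide_chisel 0.57 [323. 129.  48.  10.] [ 0.681 -0.104  0.088] [[0.669, -0.17, 0.078], [0.692, -0.045, 0.094]]
narrow_chisel 0.52 [315. 239.  47.  11.] [ 0.376 -0.065  0.089] [[0.365, -0.123, 0.08], [0.387, -0.011, 0.094]]
```

Run:
```python
from h import *
rows=[]
for n in("scene","top"):
    c=camera(n); W=world(c)
    im=c["pixels"]
    def rect(m,name):
        p=W[m][:,:2].astype(np.float32); r=cv2.minAreaRect((p*1000).astype(np.float32)); print(n,name,np.round(r[0],1),np.round(r[1],1),round(r[2],2),m.sum(),np.nanmedian(W[m][:,2]).round(4))
    ok=~np.isnan(W[...,0])
    R=next(r["region"] for r in cut_out("blade_tin",n) if abs(np.nanmedian(W[r["region"]],0)[2]-.103)<.01)
    k=np.ones((3,3),np.uint8)
    rect(R&ok&(W[...,2]>.097),"tin")
    B=[r for r in cut_out("drop_box",n)][0]["region"]
    m=ok&(W[...,2]>.138)&(W[...,2]<.155)&(W[...,1]<-.1)&(W[...,1]>-.5)&(W[...,0]>.35)&(W[...,0]<.7); rect(cv2.morphologyEx(m.astype(np.uint8),cv2.MORPH_OPEN,k)>0,"boxtop")
    m=ok&(W[...,2]>.07)&(W[...,2]<.112)&(W[...,1]>-.162)&(W[...,1]<.26)&(W[...,0]>.3)&(W[...,0]<.78); rect(cv2.morphologyEx(m.astype(np.uint8),cv2.MORPH_OPEN,k)>0,"board")
    for l in("wide_chisel","narrow_chisel"):
        pass
    x0,y0,x1,y1=(80,90,330,290) if n=="scene" else (190,100,460,290)
    rows.append(cv2.resize(im[y0:y1,x0:x1],(780,580 if n=="top" else 600),interpolation=cv2.INTER_CUBIC))
    cv2.imwrite(f"pics/{n}_crop.png",rows[-1])
```

```text
scene tin [542.6 -23.9] [61.2 86.1] 87.3 465 0.1042
scene boxtop [ 519.5 -290.4] [246.9 147.4] 83.85 2833 0.1467
scene board [541.5  29.6] [402.9 343.8] 84.38 12121 0.0814
top tin [543.5 -26.4] [59.7 84.7] 88.03 674 0.1028
top boxtop [ 520.8 -292.5] [245.2 146.8] 83.8 5330 0.1452
top board [543.   29.1] [402.8 340.1] 83.95 17020 0.0797
```

View pics/top0.png

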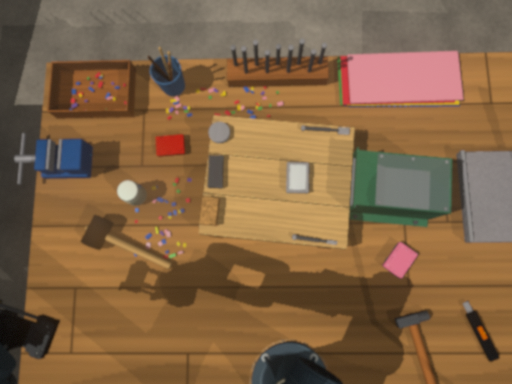

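View pics/scene_crop.png

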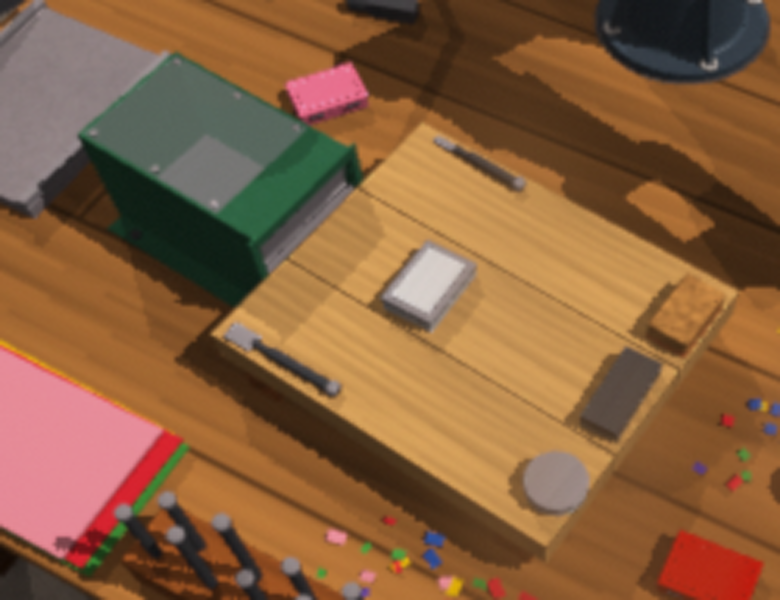

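The candidates are the red block at (171,146), the pink block at (401,260) and the grey tin with the pale lid at (298,178) in the top picture. The grey tin is the right one: it is the only one lying on the board and it is neither pink nor red. The enlarged crop confirms this at (430,285). It lies nearly centred and about 148 mm before the mouth, and the way is clear. Next I work out the approach.

```bash
cat >> h.py <<'E'
from scipy.spatial.transform import Rotation as Ro
a=np.radians(83.9); ex=np.array([-np.cos(a),-np.sin(a),0]); ey=np.array([np.sin(a),-np.cos(a),0]); ez=np.array([0,0,1.])
M=np.array([.5327,-.1730,.080]); TH=np.radians(48); L=robot.tip_extent
tz=np.sin(TH)*ex-np.cos(TH)*ez; ty=ey; RT=np.stack([np.cross(ty,tz),ty,tz],1)
def tcp(bx,by,z): return M*[1,1,0]+bx*ex+by*ey+z*ez-L*tz
def state():
    o=get_obs(); R=Ro.from_quat(o["tool_rot"]).as_matrix(); t=o["position"]+L*R[:,2]-M*[1,1,0]
    rv=Ro.from_matrix(RT@R.T).as_rotvec(degrees=True)
    print("t",o["time"],"tip bx,by,z",(t@ex).round(4),(t@ey).round(4),t[2].round(4),"rot left",rv.round(2),np.linalg.norm(rv).round(1),"F",o["ft_force"].round(1),"q",o["q"].round(2),"grip",o["grip_width"].round(3))
    return o
E
python3 - <<'E'
from h import *
o=state()
for b in [(-.23,-.005,.22),(-.215,-.005,.09),(.015,-.005,.09)]: print(b,tcp(*b).round(4),(tcp(*b)-o["position"]).round(4))
print(ex,ey)
E
```

```text
Traceback (most recent call last):
  File "h.py", line 17, in state
    print("t",o["time"],"tip bx,by,z",(t@ex).round(4),(t@ey).round(4),t[2].round(4),"rot left",rv.round(2),np.linalg.norm(rv).round(1),"F",o["ft_force"].round(1),"q",o["q"].round(2),"grip",o["grip_width"].round(3))
                                                                                                                                                                                             ^^^^^^^^^^^^^^^^^^^^^
AttributeError: 'float' object has no attribute 'round'
```

```bash
sed -i 's/o\["grip_width"\].round(3)/round(o["grip_width"],3)/' h.py
python3 - <<'E'
from h import *
o=state()
for b in [(-.23,-.005,.22),(-.215,-.005,.09),(.015,-.005,.09)]: print(b,tcp(*b).round(4),(tcp(*b)-o["position"]).round(4))
print(ex,ey)
E
```

```text
t 1.3 tip bx,by,z -0.7275 -0.4219 0.2225 rot left [-43.36 -28.24 -73.42] 89.8 F [0.1 0.9 0. ] q [ 1.08  0.53  1.43  0.    1.18 -0.18] grip 0.087
(-0.23, -0.005, 0.22) [0.5666 0.1909 0.3419] [ 0.376  -0.4044 -0.0628]
(-0.215, -0.005, 0.09) [0.565  0.1759 0.2119] [ 0.3745 -0.4193 -0.1928]
(0.015, -0.005, 0.09) [ 0.5405 -0.0527  0.2119] [ 0.35   -0.648  -0.1928]
[-0.10626407 -0.99433794  0.        ] [ 0.99433794 -0.10626407  0.        ]
```

Call:
{"fn": "step_arm", "kwargs": {"rows": [[0.031, -0.033, 0, -3.6, -2.35, -6.1], [0.031, -0.033, 0, -3.6, -2.35, -6.1], [0.031, -0.033, 0, -3.6, -2.35, -6.1], [0.031, -0.033, 0, -3.6, -2.35, -6.1], [0.031, -0.033, 0, -3.6, -2.35, -6.1], [0.031, -0.033, 0, -3.6, -2.35, -6.1], [0.031, -0.033, 0, -3.6, -2.35, -6.1], [0.031, -0.033, 0, -3.6, -2.35, -6.1], [0.031, -0.033, 0, -3.6, -2.35, -6.1], [0.031, -0.033, 0, -3.6, -2.35, -6.1], [0.031, -0.033, 0, -3.6, -2.35, -6.1], [0, 0, 0, 0, 0, 0]], "jaw": 0.04}}

```text
time: 2.8
position: [0.5336, 0.2301, 0.4043]
tool_rot: [0.648, 0.661, -0.281, 0.253]
ft_force: [-0.9, -0.2, -0.8]
grip_width: 0.04
grip_force: 0.0
```

Run:
```python
from h import *
o=state()
for b in [(-.23,-.005,.22),(-.215,-.005,.09)]: print(b,(tcp(*b)-o["position"]).round(4))
```

```text
t 2.8 tip bx,by,z -0.2736 -0.0339 0.2743 rot left [-3.73 -2.33 -6.1 ] 7.5 F [-0.9 -0.2 -0.8] q [ 0.35  0.57  1.47 -0.71  1.49  0.54] grip 0.04
(-0.23, -0.005, 0.22) [ 0.0329 -0.0393 -0.0624]
(-0.215, -0.005, 0.09) [ 0.0314 -0.0542 -0.1924]
```

Call:
{"fn": "step_arm", "kwargs": {"rows": [[0.0315, -0.04, 0, -3.73, -2.33, -6.1], [0, -0.0142, -0.03, 0, 0, 0], [0, 0, -0.05, 0, 0, 0], [0, 0, -0.05, 0, 0, 0], [0, 0, -0.03, 0, 0, 0], [0, 0, -0.02, 0, 0, 0], [0, 0, 0, 0, 0, 0], [0, 0, 0, 0, 0, 0]]}}

```text
time: 3.8
position: [0.5634, 0.1784, 0.2259]
tool_rot: [0.678, 0.612, -0.302, 0.273]
ft_force: [0.4, -0.4, -0.0]
grip_width: 0.0398
grip_force: 0.0
```

Run:
```python
from h import *
o=state()
print((tcp(-.215,-.005,.09)-o["position"]).round(4))
c=camera("scene"); cv2.imwrite("pics/s1.png",cv2.resize(c["pixels"][80:300,70:350],(764,600),interpolation=cv2.INTER_CUBIC))
```

```text
t 3.8 tip bx,by,z -0.2173 -0.0061 0.104 rot left [-0.01  0.05 -0.27] 0.3 F [ 0.4 -0.4 -0. ] q [ 0.26  0.83  1.55 -0.81  1.27  0.83] grip 0.04
[ 0.0016 -0.0025 -0.014 ]
```

View pics/s1.png

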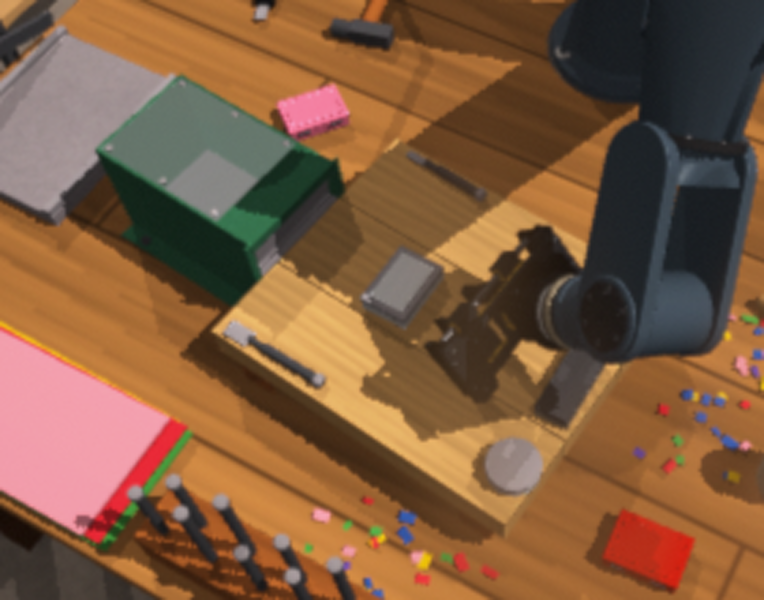

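The tips, around (440,330), stand square behind the tin at (402,285). Nothing else is near them, so I lower to push height.

Call:
{"fn": "step_arm", "kwargs": {"rows": [[0.001, -0.002, -0.007, 0, 0, 0], [0, 0, -0.006, 0, 0, 0], [0, 0, 0, 0, 0, 0], [0, 0, 0, 0, 0, 0]]}}

```text
time: 4.35
position: [0.564, 0.176, 0.2117]
tool_rot: [0.678, 0.612, -0.302, 0.272]
ft_force: [-0.5, -0.2, 0.3]
grip_width: 0.0402
grip_force: 0.0
```

Run:
```python
from h import *
o=state()
for n in("scene","top"):
    c=camera(n);W=world(c)
    b=W-M*[1,1,0]; bx=b@ex; by=b@ey
    m=(bx>-.26)&(bx<-.183)&(abs(by)<.05)&(W[...,2]>.083)&(W[...,2]<.12)
    print(n,m.sum(),np.nanmax(bx[m]) if m.any() else 0,np.nanpercentile(W[m][:,2],[1,10,50]) if m.any() else 0)
```

```text
t 4.35 tip bx,by,z -0.2149 -0.0056 0.0898 rot left [ 0.01 -0.08 -0.23] 0.2 F [-0.5 -0.2  0.3] q [ 0.26  0.85  1.55 -0.82  1.25  0.84] grip 0.04
scene 113 -0.18348260434731187 [0.08303583 0.0832552  0.08691333]
top 134 -0.1830549332895017 [0.08315985 0.08365982 0.10350473]
```

Call:
{"fn": "step_arm", "kwargs": {"rows": [[-0.0005, -0.005, 0, 0, 0, 0], [-0.0005, -0.005, 0, 0, 0, 0], [-0.0005, -0.005, 0, 0, 0, 0], [-0.0003, -0.003, 0, 0, 0, 0], [-0.0003, -0.003, 0, 0, 0, 0], [-0.0003, -0.003, 0, 0, 0, 0], [-0.0003, -0.003, 0, 0, 0, 0], [-0.0003, -0.003, 0, 0, 0, 0], [-0.0003, -0.003, 0, 0, 0, 0], [-0.0003, -0.003, 0, 0, 0, 0], [-0.0003, -0.003, 0, 0, 0, 0], [-0.0003, -0.003, 0, 0, 0, 0]]}}

```text
time: 5.95
position: [0.5598, 0.1339, 0.2117]
tool_rot: [0.678, 0.612, -0.302, 0.272]
ft_force: [-0.1, -0.4, -0.3]
grip_width: 0.0399
grip_force: 0.3
```

Call:
{"fn": "step_arm", "kwargs": {"rows": [[-0.0004, -0.004, 0, 0, 0, 0], [-0.0004, -0.004, 0, 0, 0, 0], [-0.0004, -0.004, 0, 0, 0, 0], [-0.0004, -0.004, 0, 0, 0, 0], [-0.0004, -0.004, 0, 0, 0, 0], [-0.0005, -0.004, 0, 0, 0, 0]]}}

```text
time: 6.7
position: [0.5573, 0.1098, 0.2118]
tool_rot: [0.678, 0.612, -0.302, 0.272]
ft_force: [0.5, 0.1, -1.7]
grip_width: 0.04
grip_force: 0.3
```

```bash
cat > look.py <<'E'
from h import *
import sys
o=state()
for n in("scene","top"):
    c=camera(n);W=world(c);ok=~np.isnan(W[...,0])
    for r in cut_out("blade_tin",n):
        p=W[r["region"]&ok]; md=np.median(p,0)
        if abs(md[0]-.54)<.07 and md[1]<.05 and md[1]>-.42 and r["confidence"]>.25:
            q=p[p[:,2]>.097]; 
            if len(q)<20: q=p
            b=np.stack([(q-M)@ex,(q-M)@ey],1)*1000
            rr=cv2.minAreaRect(b.astype(np.float32)); print(n,round(r["confidence"],2),"tin bx,by mm",np.round(rr[0],1),np.round(rr[1],1),round(rr[2],1),"z",md[2].round(3))
if len(sys.argv)>1:
    c=camera("scene"); cv2.imwrite(f"pics/{sys.argv[1]}.png",cv2.resize(c["pixels"][80:300,70:350],(764,600),interpolation=cv2.INTER_CUBIC))
E
python3 look.py
```

```text
t 6.7 tip bx,by,z -0.1484 -0.0052 0.0898 rot left [-0.   -0.07 -0.24] 0.2 F [ 0.5  0.1 -1.7] q [ 0.15  0.83  1.63 -0.9   1.16  0.85] grip 0.04
scene 0.71 tin bx,by mm [-115.2   -7.2] [85.8 59.7] 89.3 z 0.104
scene 0.37 tin bx,by mm [118.1   0.8] [246.7 159.6] 0.4 z 0.145
top 0.87 tin bx,by mm [-111.1   -5.8] [61.4 84.4] 0.3 z 0.103
```

The tin is square (0.3°) and moves with the fingers, 6 mm off the middle. I keep pushing.

Call:
{"fn": "step_arm", "kwargs": {"rows": [[-0.0004, -0.004, 0, 0, 0, 0], [-0.0004, -0.004, 0, 0, 0, 0], [-0.0004, -0.004, 0, 0, 0, 0], [-0.0004, -0.004, 0, 0, 0, 0], [-0.0004, -0.004, 0, 0, 0, 0], [-0.0005, -0.004, 0, 0, 0, 0], [-0.0004, -0.004, 0, 0, 0, 0], [-0.0004, -0.004, 0, 0, 0, 0], [-0.0004, -0.004, 0, 0, 0, 0], [-0.0004, -0.004, 0, 0, 0, 0], [-0.0004, -0.004, 0, 0, 0, 0], [-0.0005, -0.004, 0, 0, 0, 0]]}}

```text
time: 8.4
position: [0.5523, 0.0618, 0.2118]
tool_rot: [0.678, 0.612, -0.302, 0.272]
ft_force: [0.2, 0.9, 0.2]
grip_width: 0.0397
grip_force: 0.3
```

Call:
{"fn": "step_arm", "kwargs": {"rows": [[-0.0004, -0.004, 0, 0, 0, 0], [-0.0004, -0.004, 0, 0, 0, 0], [-0.0004, -0.004, 0, 0, 0, 0], [-0.0004, -0.004, 0, 0, 0, 0], [-0.0004, -0.004, 0, 0, 0, 0], [-0.0005, -0.004, 0, 0, 0, 0], [-0.0003, -0.003, 0, 0, 0, 0], [-0.0003, -0.003, 0, 0, 0, 0], [-0.0003, -0.003, 0, 0, 0, 0], [-0.0003, -0.003, 0, 0, 0, 0]]}}

```text
time: 9.65
position: [0.5486, 0.0259, 0.2118]
tool_rot: [0.678, 0.612, -0.302, 0.272]
ft_force: [0.1, 0.2, -0.7]
grip_width: 0.0398
grip_force: 0.3
```

```bash
python3 look.py s2
```

```text
t 9.65 tip bx,by,z -0.064 -0.0049 0.0899 rot left [ 0.   -0.06 -0.24] 0.2 F [ 0.1  0.2 -0.7] q [ 0.01  0.81  1.72 -1.02  1.05  0.85] grip 0.04
scene 0.75 tin bx,by mm [-51.1  -5.2] [ 92.6 108.8] 84.9 z 0.104
top 0.72 tin bx,by mm [-28.2  -5.8] [61.6 84.1] 0.4 z 0.102
```

View pics/s2.png

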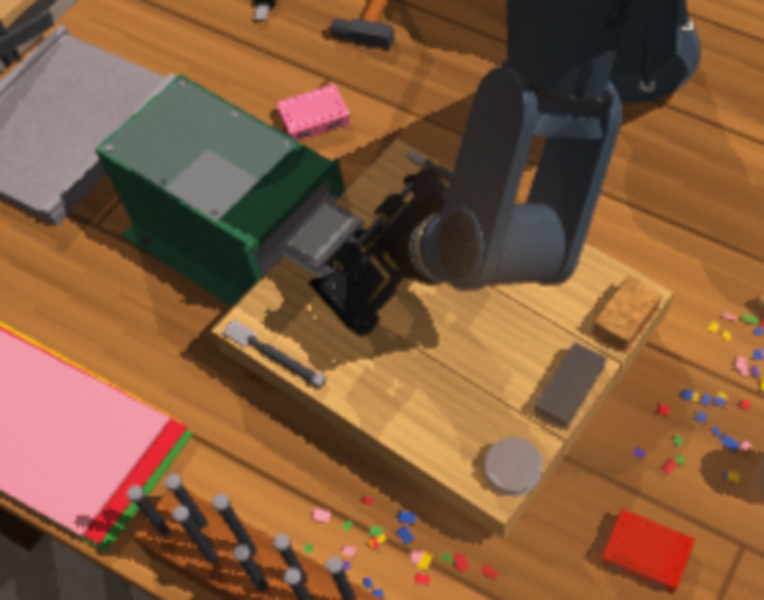

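The tin, at (325,235) in the crop, is square at the mouth and just reaching the flap. I continue slowly.

Call:
{"fn": "step_arm", "kwargs": {"rows": [[-0.0003, -0.003, 0, 0, 0, 0], [-0.0003, -0.003, 0, 0, 0, 0], [-0.0003, -0.003, 0, 0, 0, 0], [-0.0003, -0.003, 0, 0, 0, 0], [-0.0003, -0.003, 0, 0, 0, 0], [-0.0003, -0.003, 0, 0, 0, 0], [-0.0003, -0.003, 0, 0, 0, 0], [-0.0003, -0.003, 0, 0, 0, 0], [-0.0003, -0.003, 0, 0, 0, 0], [-0.0003, -0.003, 0, 0, 0, 0], [-0.0003, -0.003, 0, 0, 0, 0], [-0.0003, -0.003, 0, 0, 0, 0]]}}

```text
time: 11.4
position: [0.5449, -0.0102, 0.2117]
tool_rot: [0.678, 0.612, -0.302, 0.272]
ft_force: [-0.4, 1.1, -0.3]
grip_width: 0.0403
grip_force: 0.4
```

```bash
python3 look.py
```

```text
t 11.4 tip bx,by,z -0.0277 -0.0048 0.0898 rot left [-0.   -0.08 -0.23] 0.2 F [-0.4  1.1 -0.3] q [-0.05  0.8   1.74 -1.07  1.01  0.84] grip 0.04
scene 0.71 tin bx,by mm [-14.2  18.6] [ 69.1 136.8] 26.2 z 0.104
top 0.63 tin bx,by mm [-9.1 -6.1] [82.9 25.5] 89.5 z 0.102
```

Call:
{"fn": "step_arm", "kwargs": {"rows": [[-0.0003, -0.003, 0, 0, 0, 0], [-0.0003, -0.003, 0, 0, 0, 0], [-0.0003, -0.003, 0, 0, 0, 0], [-0.0003, -0.003, 0, 0, 0, 0], [-0.0003, -0.003, 0, 0, 0, 0], [-0.0003, -0.003, 0, 0, 0, 0], [-0.0003, -0.003, 0, 0, 0, 0], [-0.0003, -0.003, 0, 0, 0, 0], [-0.0003, -0.003, 0, 0, 0, 0], [-0.0003, -0.003, 0, 0, 0, 0], [0, 0, 0, 0, 0, 0], [0, 0, 0, 0, 0, 0]]}}

```text
time: 13.1
position: [0.542, -0.04, 0.2117]
tool_rot: [0.678, 0.612, -0.302, 0.272]
ft_force: [-0.1, -0.1, -0.2]
grip_width: 0.0399
grip_force: 0.0
```

```bash
python3 look.py; python3 -c "
from h import *
c=camera('top'); cv2.imwrite('pics/t3.png',cv2.resize(c['pixels'][120:250,280:470],(790,540),interpolation=cv2.INTER_CUBIC))"
```

```text
t 13.1 tip bx,by,z 0.0022 -0.0045 0.0898 rot left [-0.   -0.07 -0.23] 0.2 F [-0.1 -0.1 -0.2] q [-0.11  0.8   1.76 -1.11  0.98  0.84] grip 0.04
```

View pics/t3.png

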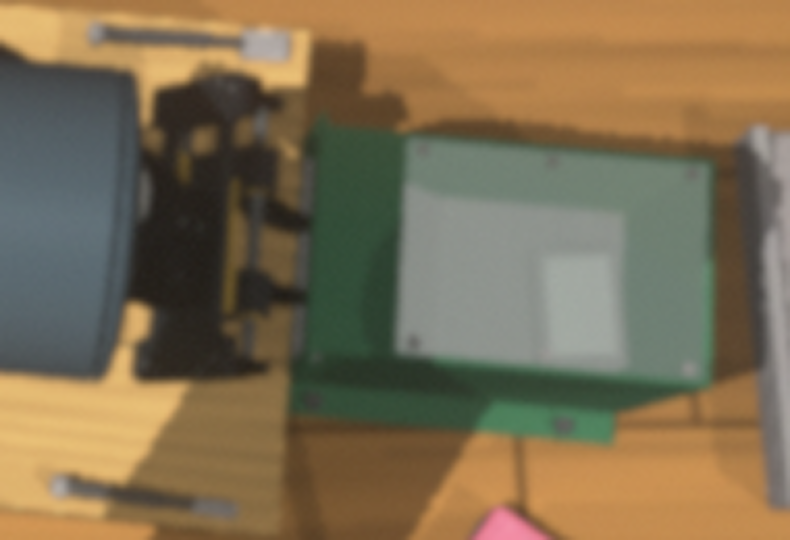

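The tin's pale lid shows through the clear top at (580,305), so it has slid down to the box floor. Now I draw the fingers straight back out.

Call:
{"fn": "step_arm", "kwargs": {"rows": [[0.0006, 0.006, 0, 0, 0, 0], [0.0006, 0.006, 0, 0, 0, 0], [0.0006, 0.006, 0, 0, 0, 0], [0.0009, 0.009, 0, 0, 0, 0], [0.0012, 0.012, 0, 0, 0, 0], [0.0015, 0.015, 0, 0, 0, 0], [0.0015, 0.015, 0, 0, 0, 0], [0.0015, 0.015, 0, 0, 0, 0], [0.0015, 0.015, 0.005, 0, 0, 0], [0.001, 0.01, 0.02, 0, 0, 0], [0, 0, 0.03, 0, 0, 0], [0, 0, 0.03, 0, 0, 0]]}}

```text
time: 14.85
position: [0.5529, 0.0695, 0.2989]
tool_rot: [0.678, 0.612, -0.302, 0.272]
ft_force: [0.8, 0.3, 0.4]
grip_width: 0.0397
grip_force: 0.0
```

Call:
{"fn": "step_arm", "kwargs": {"rows": [[0, 0.02, 0.03, 0, 0, 0], [0, 0.03, 0.03, 0, 0, 0], [0, 0.03, 0.02, 0, 0, 0], [0, 0.02, 0, 0, 0, 0], [0, 0, 0, 0, 0, 0], [0, 0, 0, 0, 0, 0], [0, 0, 0, 0, 0, 0], [0, 0, 0, 0, 0, 0], [0, 0, 0, 0, 0, 0]]}}

```text
time: 15.98
position: [0.553, 0.1686, 0.3765]
tool_rot: [0.678, 0.612, -0.303, 0.272]
ft_force: [0.4, 0.1, 0.2]
grip_width: 0.0401
grip_force: 0.0
```

```bash
python3 look.py s4
python3 - <<'E'
from h import *
for n in("scene","top"):
    c=camera(n);W=world(c);b=W-M
    bx=b@ex;by=b@ey;z=b[...,2]
    m=(bx>-.003)&(bx<.06)&(abs(by)<.06)&(z>-.005)&(z<.045)
    print(n,m.sum(),[(h,np.nanmedian(bx[m&(abs(z-h)<.004)]).round(4)) for h in(.0,.01,.02,.03,.04) if (m&(abs(z-h)<.004)).any()])
    for l in("whetstone","sanding_block","wax_tin","wide_chisel","narrow_chisel"):
        for r in cut_out(l,n)[:1]: print(l,np.nanmedian(W[r["region"]],0).round(3))
E
```

```text
t 15.975 tip bx,by,z -0.2063 -0.0159 0.2546 rot left [ 0.01 -0.1  -0.19] 0.2 F [0.4 0.1 0.2] q [ 0.25  0.6   1.51 -0.78  1.45  0.63] grip 0.04
scene 302 [(0.0, np.float64(0.0043)), (0.01, np.float64(0.0088)), (0.02, np.float64(0.0077)), (0.03, np.float64(0.0064)), (0.04, np.float64(0.0045))]
whetstone [0.57  0.199 0.1  ]
sanding_block [0.462 0.214 0.106]
wax_tin [0.678 0.191 0.1  ]
wide_chisel [0.393 0.523 0.042]
top 152 [(0.0, np.float64(0.0034))]
whetstone [0.537 0.198 0.099]
sanding_block [0.455 0.21  0.105]
wax_tin [0.688 0.178 0.098]
wide_chisel [ 0.681 -0.109  0.088]
narrow_chisel [ 0.378 -0.052  0.087]
```

View pics/s4.png

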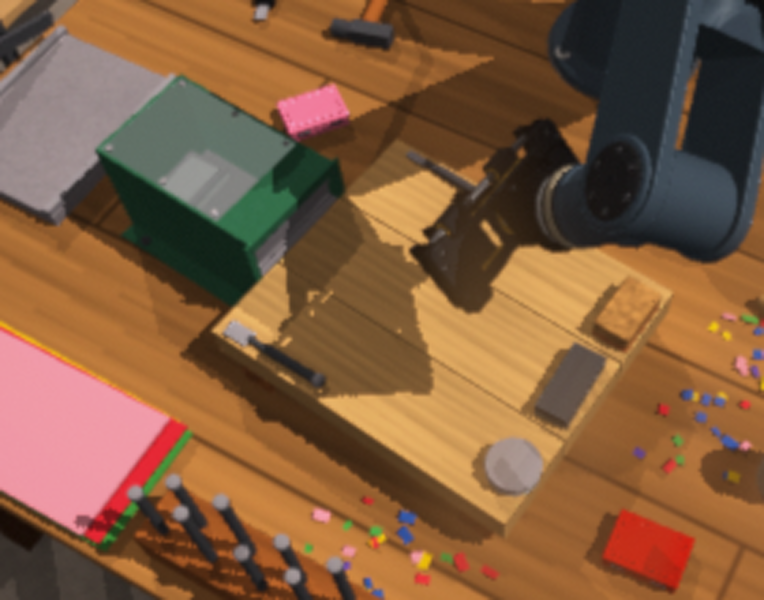

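The tin lies inside under the window at (195,180), the fingers are clear and the other things are in place. I wait a moment and check that the flap has settled.

Call:
{"fn": "step_arm", "kwargs": {"rows": [[0, 0, 0, 0, 0, 0], [0, 0, 0, 0, 0, 0], [0, 0, 0, 0, 0, 0], [0, 0, 0, 0, 0, 0], [0, 0, 0, 0, 0, 0], [0, 0, 0, 0, 0, 0], [0, 0, 0, 0, 0, 0], [0, 0, 0, 0, 0, 0], [0, 0, 0, 0, 0, 0], [0, 0, 0, 0, 0, 0], [0, 0, 0, 0, 0, 0], [0, 0, 0, 0, 0, 0]]}}

```text
time: 18.32
position: [0.5529, 0.169, 0.3768]
tool_rot: [0.678, 0.612, -0.302, 0.272]
ft_force: [0.0, -0.9, -0.3]
grip_width: 0.0399
grip_force: 0.0
```

Run:
```python
from h import *
c=camera("scene");W=world(c);b=W-M
bx=b@ex;by=b@ey;z=b[...,2]
m=(bx>-.003)&(bx<.06)&(abs(by)<.06)&(z>-.005)&(z<.045)
print(m.sum(),[(h,np.nanmedian(bx[m&(abs(z-h)<.004)]).round(4)) for h in(.0,.01,.02,.03,.04)])
c=camera("top");W=world(c);b=W-M;bx=b@ex;by=b@ey;z=b[...,2]
for r in cut_out("blade_tin","top"): print(r["confidence"],r["extent"],np.nanmedian(W[r["region"]],0).round(3))
```

```text
303 [(0.0, np.float64(0.0045)), (0.01, np.float64(0.0085)), (0.02, np.float64(0.008)), (0.03, np.float64(0.0064)), (0.04, np.float64(0.0047))]
0.95 [400.1, 258.9, 37.5, 35.1] [ 0.323 -0.307  0.022]
0.6 [219.1, 129.3, 18.3, 17.2] [0.689 0.18  0.099]
```

```bash
python3 -c "
from rig import hand_in; print(hand_in())"
```

```text
the job is handed in; nothing more can be done
None
```

The blade tin was pushed square through the flap and lies down inside the drop box. The fingers are out, the flap hangs still, none of the five things on the board shows any movement (the mallet and jar were never approached), and the job is handed in at about 18 s; no verdict came back.

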